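# Shut the calibration case and present the reference ball

## Task

Press the lid of the small calibration case down until it clicks fully shut, so that its dotted top can serve as the scan field. Then lift the little tray by its handle with the loose reference ball in it, keep it level so that the ball never leaves its pocket, carry it over the case and finish while holding it there, still and level, its underside about 10 cm above the middle of the shut lid; do not put it down or let go. Leave the other things on the bench where they are.

Things in the scene. Friction and masses are not known exactly. Their poses are not given: they have to be found in the camera images.
- lid (a joint): hinge of the case lid: 0 = fully shut, grows as it opens (starts half open, 0.7 to 1.15 rad). The lid stays at whatever angle it is left. At about 0.08 rad its catch bar meets a sprung roller on the case front and it stops ajar; a push of roughly 8 N down on the front edge snaps it past the roller (which lies at about 0.05 rad) and it then stays shut by itself.
- lid_edge (a point): point on the lid's upper face, on its midline, 128 mm from the hinge line, just behind the front edge (a 44 mm wide thumb tab goes on 22 mm beyond it): the place to press. Moves with the lid. The grey lid is 132 x 122 x 8 mm with small white marker dots on top. Its frame turns with the lid: y along the hinge line, x from the front edge towards the hinge, z out of the upper face.
- lid_mid (a point): middle of the lid's upper face (69 mm from the hinge line); 58.5 mm above the bench when the lid is shut. Moves with the lid.
- lid_hinge (a point): on the hinge line, at the far side of the case, 50 mm above the bench. The case (grey, 130 mm deep, 120 mm wide, 50 mm high, open-topped, two spare white balls inside) is fixed to the bench and stands at varying places and yaw. Its hinge is on the side away from the robot; the lid swings up about this point's y axis.
- tray: the ball tray: dark steel plate 92 x 60 x 10 mm with a round pocket (32 mm across, 4 mm deep) in its middle; over it an arched handle along its x axis: two thin posts and a black bar. Loose, 0.16 to 0.31 kg. Origin under its centre, z up.
- tray_grip (a point): middle of the black handle bar, 55 mm above the tray's underside: the place to grip. The bar runs along this frame's x axis and is 88 mm long, 12 mm wide (along y) and 14 mm high (48 to 62 mm above the underside). The tray balances when held here.
- tray_pocket (a point): where the ball's centre is when it lies in the middle of the pocket, 16 mm above the tray's underside, under the handle bar.
- ball_center (a point): centre of the loose white ball, 20 mm across, 30 g, in the tray's pocket, where it can roll about 8 mm each way.
- block: bystander: beech block with upright burs, 45 x 90 mm, 52 mm high, loose, origin under its centre
- oil: bystander: small jar with black cap, 39 mm across, 76 mm high, loose, origin under its centre
- wax: bystander: flat stack of red wax sheets, 145 x 72 x 7 mm, loose, origin under its centre

How it is judged:
On the way, in this order (a step that is already met when the one before it is completed fails the run):
1. the lid is snapped shut while the tray still stands on the bench (value of joint lid below 0.03 rad and height (world z) of tray below 0.02 m), for 0.2 s.
2. the tray is lifted clear in the fingers with the ball in its pocket (height (world z) of tray above 0.03 m and contact force between tray and the fingers above 1 N and distance between ball_center and tray_pocket below 0.013 m), for 0.2 s.
At the end, for the whole second after the job is handed in: Lid shut (within 0.03 rad); the tray hangs still in the fingers, its underside 60 to 140 mm above the lid, its middle within 25 mm of the lid's middle seen from above, tilted under 0.12 rad, the ball in its pocket (within 13 mm of its centre) (value of joint lid below 0.03 rad and z of tray in the frame of lid_mid between 0.06 and 0.14 m and horizontal distance between tray_grip and lid_mid below 0.025 m and angle between tray's own z axis and vertical below 0.12 rad and distance between ball_center and tray_pocket below 0.013 m and linear speed of tray below 0.03 m/s and angular speed of tray below 0.3 rad/s and contact force between tray and the fingers above 1 N); the arm keeps its last pose, push and grip.
It fails at once if the ball leaves its pocket (distance between ball_center and tray_pocket above 0.016 m).
It fails at once if the tray is tipped by more than 0.35 rad (20 degrees) (angle between tray's own z axis and vertical above 0.35 rad).
It fails at once if a bystander is pushed away by more than 25 mm (distance of any of block, oil, wax from where it was at the start of the episode above 0.025 m).
It also fails if it takes over 58 s, if anything falls off the work surface, if the arm or the gripper's body presses on something with over 40 N, if the wrist force passes 120 N, or if a joint passes its speed limit or range.

## Robot

A 7-joint arm with a two-finger parallel gripper is mounted at the origin on a cart in front of the work surface, level with it; the furniture and walls round the work are solid. World frame = base frame: x ahead of the robot, y to its left, z up, the work surface at z = 0. Lengths are in m, angles in rad, forces in N, time in s.
With the tool pointing down it reaches from about 0.35 to 0.9 m from the base axis. Payload 8.1 kg.
Tool frame: the origin (TCP) lies on the centre line of the jaws, within the pads' length; the fingertips stand 11 mm ahead of it and the grasp point (between the pads) lies 8 mm behind it (tip_extent is the distance from the TCP to the fingertips, in m); x points along the fingers, z is the direction in which the jaws open and shut, and the axes are right-handed (so a half turn about x gives the same grasp; the last joint's range is limited). The gripper opens to 85 mm and grips with 20 to 120 N. Pads are 22 mm wide; open, the fingers measure 114 mm over their backs; the gripper's body (76 mm by 85 mm) begins 54 mm behind the grasp point. The pads swing forward as they close: fully open they stand 13 mm farther back than shut.
Start: joints at [1.18, 0.434, 0.025, 1.573, -0.012, 1.134, -0.075], TCP at [0.177, -0.599, 0.242] pointing down, gripper open.
Joint ranges: [-2.62, 2.62], [-0.44, 2.09], [-1.27, 1.32], [0.08, 2.57], [-1.32, 4.46], [0.12, 2], [-2.74, 2.74]. Speed limits (rad/s): [2.22, 2.22, 3.01, 3.01, 3.14, 3.14, 3.14].

## Interface

Orientations are given as a unit quaternion [x, y, z, w].
In Python, from workcell import * gives the robot as it stands.
- The arm moves only by the shell command python3 -m handwheel 'ROWS' [FORCE]. ROWS is JSON, a list of rows, each a list of 3 entries, a list of its own where there are three numbers: the opening in per cent of the stroke, from 0 (shut) to 100 (fully open), then the shift along the tool's x, y, z in mm, then the turn about the tool's x in rad. In form: [[hand, [tx, ty, tz], turn], ...]. A call has 1 to 5 rows; each row is the pose to reach, as a shift and turn from the pose commanded when the call began, along the tool's axes at that moment; what a row does not reach only later rows make up. A row lasts 1/10 s, in which the tool goes at most 50 mm and 8.59 degrees, less where a joint would pass 70% of its speed; a pose out of reach is approached as far as the arm can. A call with a gripper value outside its range is refused whole. The fingers move at their own pace and stop on an object; FORCE is the grip in N (left out, the last holds). Time passes only in rows, so rows that repeat a pose let the fingers close. It gives the time, the measured TCP pose, the force and the opening at its end, in the units of the state.
- observe(): the state, without advancing time (a new reading comes with each control period).
- camera(name): name is "scene" or "side" or "wrist"; returns (picture, depth): 384x512x3 uint8, red, green, blue; 384x512 float32, m along the optical axis (not along the pixel's ray), 0 where there is no reading.
- calibration(name): a dict with "intrinsics" (3x3 intrinsics, pixels), "R" (3x3) and "t" (3): a world point X has camera coordinates R X + t. Camera axes: x right, y down, z forward; pixel columns grow to the right and rows downward; lengths in m; the calibration is good to about 2 mm. A picture is of the moment at which its call begins: read the wrist's pose just before it. calibration takes no time and is no camera call; for the wrist camera it gives the pose at the moment of the call.
- sign_off(): hands the job in, once; it reports no verdict.
Trained networks look in the newest picture that a camera, given by its name, has taken for a name from the list of things; names that differ only in an ending like _2 or _b are one class to them, and where a whole thing is asked for, a point or a joint stands for the part that bears it (a point fixed in the world has none). Each returns a list of dicts, best first, with "p" (0 to 1); they miss things now and then, are a little off and sometimes report something else, mostly with a low value. They report only what shows in the picture. A call takes as long as a camera call.
- search_frame(camera, thing): "rect" ([left, top, right, bottom] in pixels, round what is visible of it).
- outline_of(camera, thing): "pixels" (384x512 bool, what is visible of it) and "rect" ([left, top, right, bottom] in pixels, round what is visible of it).
- pinpoint(camera, thing): "position" ([column, row] in pixels: a listed point, or the origin of a listed thing).
The state is a dict: "time": time; "joint_pos": joint angles; "joint_vel": joint speeds; "tau": joint torques, N m; "eef_pos": TCP position; "tool_rot": TCP orientation; "contact_force": force on the tool from outside, world axes, zero at the start; "wrist_torque": the same for the moment, N m; "gripper_width": finger opening in m.
Only numpy, scipy, OpenCV 4.12 (cv2) and the standard library are available. Lean on these libraries where they do the work, as an engineer would, in place of code of your own. Each camera call takes 0.05 s, during which the arm holds its last target.

## Working session

There is one attempt and no reset: what is moved stays moved. The work goes in short steps, Python scripts to look and compute and a shell command to move; the robot and the scene stay as the last step left them, time stands still between calls to the robot, and variables do not carry over. Pictures are saved under pics/ and viewed, and the job is handed in when it is done.

```bash
ls; mkdir -p pics
cat > h.py <<'E'
from workcell import *
import numpy as np, cv2
def save(n,name):
    im,d=camera(n); cv2.imwrite('pics/'+name+'.png',im[:,:,::-1]); return im,d
def back(n,d,px,cal=None):
    c=cal or calibration(n); K=np.array(c['intrinsics']);R=np.array(c['R']);t=np.array(c['t'])
    ray=np.linalg.inv(K)@np.array([px[0],px[1],1.0])
    return R,t,ray
def at_depth(n,d,px,cal=None):
    R,t,ray=back(n,d,px,cal)
    z=d[int(round(px[1])),int(round(px[0]))]
    return R.T@(ray*z-t)
def at_z(n,px,z,cal=None):
    R,t,ray=back(n,None,px,cal)
    o=-R.T@t; v=R.T@ray
    return o+v*(z-o[2])/v[2]
E
python3 - <<'E'
from h import *
np.set_printoptions(precision=3,suppress=True)
o=observe();print({k:np.round(v,3) for k,v in o.items()})
for n in ['scene','side','wrist']:
    im,d=save(n,n+'0')
    c=calibration(n); print(n,-np.array(c['R']).T@np.array(c['t']))
    for th in ['lid_edge','lid_mid','lid_hinge','tray','tray_grip','ball_center','block','oil','wax']:
        r=pinpoint(n,th)
        if r: 
            px=r[0]['position']; 
            try: print(th,round(r[0]['p'],2),np.round(px),at_depth(n,d,px))
            except Exception as e: print(th,e)
E
```

```text
pics
{'time': np.float64(0.0), 'joint_pos': array([ 1.18 ,  0.435,  0.025,  1.574, -0.012,  1.134, -0.075]), 'joint_vel': array([ 0.   , -0.   ,  0.002,  0.   ,  0.001,  0.001,  0.002]), 'tau': array([ -0.001, -67.047,   1.025, -31.622,   0.016,   0.013,  -0.   ]), 'eef_pos': array([ 0.177, -0.599,  0.242]), 'tool_rot': array([ 0.423,  0.567, -0.423,  0.566]), 'contact_force': array([-1.372,  0.397,  0.674]), 'wrist_torque': array([-0.024, -0.018, -0.033]), 'gripper_width': np.float64(0.085)}
scene [-0.016  0.684  0.626]
lid_edge 0.95 [186. 240.] [0.603 0.344 0.   ]
lid_mid 0.97 [180. 244.] [ 0.601  0.361 -0.   ]
lid_hinge 0.87 [174. 252.] [0.452 0.456 0.143]
tray 0.93 [277. 241.] [0.432 0.192 0.01 ]
tray_grip 0.97 [278. 224.] [0.438 0.181 0.053]
ball_center 0.43 [276. 238.] [0.44  0.184 0.011]
block 0.65 [151. 223.] [0.698 0.383 0.025]
oil 0.58 [333. 211.] [0.402 0.005 0.017]
wax 0.79 [323. 171.] [ 0.554 -0.154  0.006]
side [ 0.309 -0.672  0.487]
lid_edge 0.89 [198. 145.] [0.451 0.408 0.145]
lid_mid 0.98 [212. 152.] [0.504 0.451 0.1  ]
lid_hinge 0.93 [225. 170.] [0.53  0.366 0.067]
tray 0.77 [210. 218.] [0.443 0.173 0.005]
tray_grip 0.57 [209. 202.] [0.442 0.168 0.059]
ball_center 0.38 [212. 212.] [0.45  0.179 0.02 ]
block 0.78 [282. 181.] [0.711 0.323 0.026]
oil 0.81 [213. 259.] [ 0.407 -0.072  0.046]
wax 0.69 [295. 290.] [ 0.555 -0.165  0.006]
wrist [ 0.24  -0.581  0.373]
```

View pictures.

View pics/scene0.png

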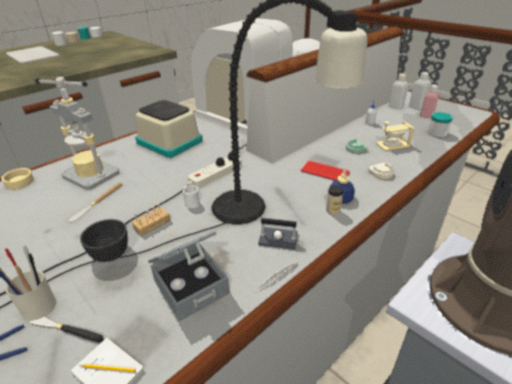

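View pics/side0.png

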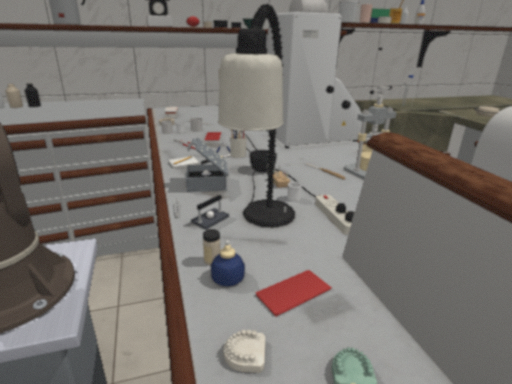

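```bash
cat >> h.py <<'E'
def cloud(n,im,d,cal=None):
    c=cal or calibration(n);K=np.array(c['intrinsics']);R=np.array(c['R']);t=np.array(c['t'])
    v,u=np.mgrid[0:384,0:512]; P=np.stack([u,v,np.ones_like(u)],-1).reshape(-1,3)@np.linalg.inv(K).T
    P=P*d.reshape(-1,1); m=d.ravel()>0
    return ((P-t)@R)[m], im.reshape(-1,3)[m]
E
python3 - <<'E'
from h import *
np.set_printoptions(precision=3,suppress=True)
ims={}
for n in ['scene','side']:
    im,d=save(n,n+'1'); np.savez(''+n+'1.npz',im=im,d=d); ims[n]=(im,d)
# lamp head
im,d=ims['scene']
for n,px in [('scene',(342,60)),('scene',(342,20)),('scene',(238,205)),('scene',(236,110)),('side',(250,85)),('side',(250,40)),('side',(270,210))]:
    print(n,px,at_depth(n,ims[n][1],px))
tiles=[]
for n in ['scene','side']:
    P,C=cloud(n,*ims[n])
    # top-down x 0.25..0.85, y -0.3..0.65 ; 500px/m*1
    s=800
    H=np.full((480,760),-1.0);O=np.zeros((480,760,3),np.uint8)
    m=(P[:,0]>.25)&(P[:,0]<.85)&(P[:,1]>-.3)&(P[:,1]<.65)&(P[:,2]<.25)
    o=np.argsort(P[m,2]);p=P[m][o];c=C[m][o]
    for X,cc in zip(p,c):
        i=int((.85-X[0])*s);j=int((.65-X[1])*s)
        cv2.rectangle(O,(j-1,i-1),(j+1,i+1),tuple(int(v) for v in cc[::-1]),-1)
    cv2.imwrite('pics/top_%s.png'%n,O)
    m=(P[:,2]>.12)&(P[:,0]>.2)&(P[:,0]<.9)&(P[:,1]>-.4)&(P[:,1]<.7)
    for z in np.arange(.12,.7,.06):
        q=P[m&(P[:,2]>=z)&(P[:,2]<z+.06)]
        if len(q): print(n,round(z,2),len(q),q[:,:2].min(0),q[:,:2].max(0))
im=ims['scene'][0][180:340,120:360]; cv2.imwrite('pics/zs.png',cv2.resize(im[:,:,::-1],None,fx=3.3,fy=3.3,interpolation=cv2.INTER_CUBIC))
im=ims['side'][0][120:260,150:300]; cv2.imwrite('pics/zd.png',cv2.resize(im[:,:,::-1],None,fx=4,fy=4,interpolation=cv2.INTER_CUBIC))
E
```

```text
scene (342, 60) [ 0.453 -0.033  0.395]
scene (342, 20) [ 0.47  -0.042  0.473]
scene (238, 205) [0.593 0.175 0.026]
scene (236, 110) [0.6   0.158 0.292]
side (250, 85) [ 0.467 -0.126  0.405]
side (250, 40) [ 0.474 -0.098  0.47 ]
side (270, 210) [0.606 0.139 0.026]
scene 0.12 2280 [ 0.414 -0.399] [0.822 0.684]
scene 0.18 1471 [ 0.596 -0.377] [0.816 0.173]
scene 0.24 1882 [ 0.597 -0.386] [0.9   0.172]
scene 0.3 761 [ 0.424 -0.325] [0.9   0.168]
scene 0.36 1552 [ 0.425 -0.098] [0.619 0.161]
scene 0.42 1494 [ 0.428 -0.113] [0.615 0.148]
scene 0.48 840 [ 0.462 -0.091] [0.598 0.126]
side 0.12 5100 [ 0.413 -0.4  ] [0.896 0.7  ]
side 0.18 5496 [ 0.597 -0.4  ] [0.88 0.7 ]
side 0.24 7312 [ 0.597 -0.4  ] [0.9 0.7]
side 0.3 1089 [ 0.423 -0.218] [0.9 0.7]
side 0.36 2433 [ 0.425 -0.134] [0.891 0.7  ]
side 0.42 2095 [ 0.429 -0.13 ] [0.897 0.7  ]
side 0.48 658 [ 0.463 -0.096] [0.896 0.7  ]
```

View pics/top_scene.png

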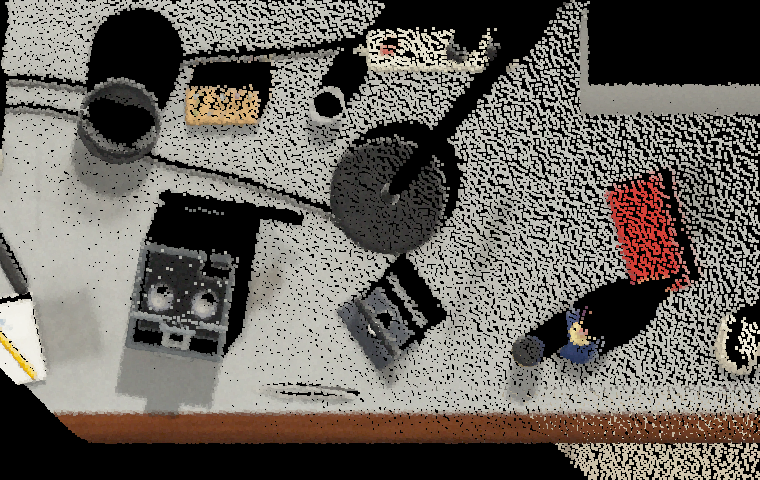

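View pics/top_side.png

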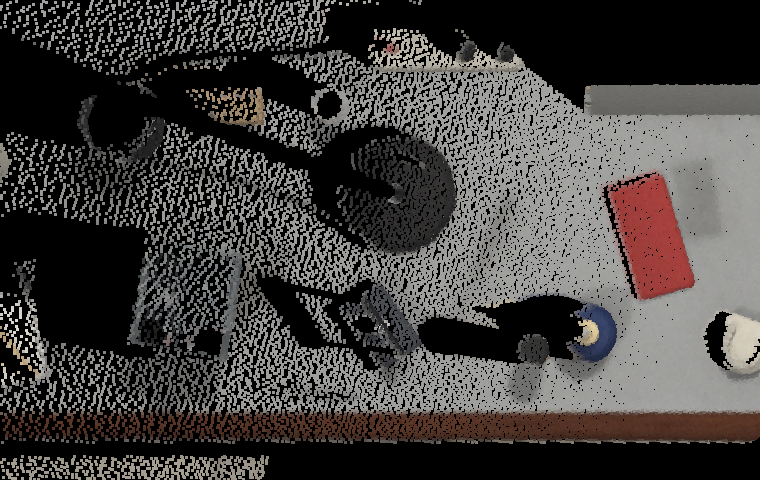

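View pics/zs.png

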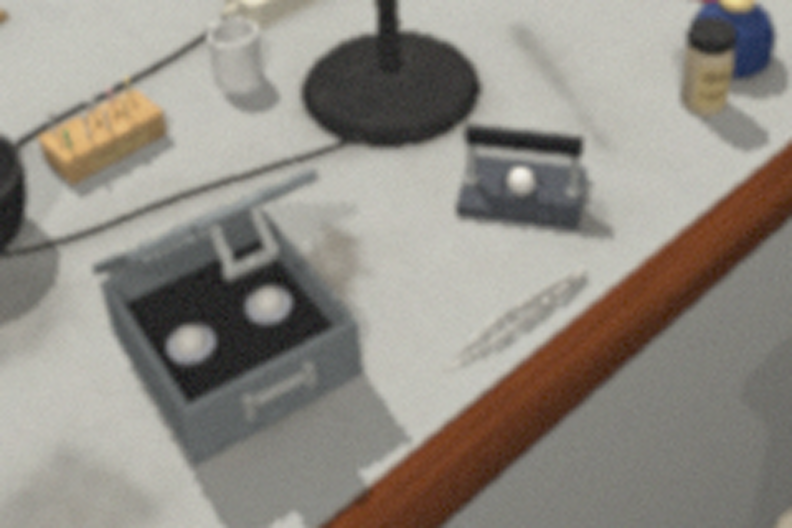

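View pics/zd.png

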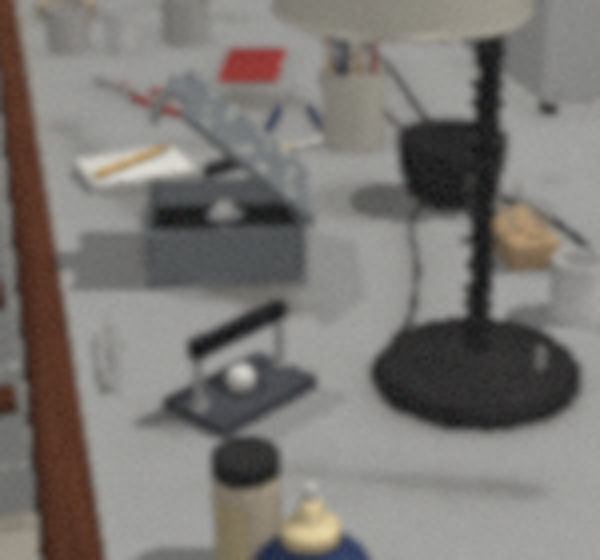

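Run:
```python
from h import *
np.set_printoptions(precision=3,suppress=True)
D={n:np.load(n+'1.npz') for n in ['scene','side']}
Q={n:cloud(n,D[n]['im'],D[n]['d']) for n in D}
for n in Q:
    P,C=Q[n]
    m=(P[:,0]>.36)&(P[:,0]<.58)&(P[:,1]>.32)&(P[:,1]<.52)
    p=P[m&(P[:,2]>.02)&(P[:,2]<.056)]
    print(n,'case rect',cv2.minAreaRect(p[:,:2].astype(np.float32)), len(p))
    print(cv2.boxPoints(cv2.minAreaRect(p[:,:2].astype(np.float32))))
    # top rim only
    p=P[m&(P[:,2]>.046)&(P[:,2]<.054)]
    print(' rim',len(p),cv2.boxPoints(cv2.minAreaRect(p[:,:2].astype(np.float32))))
    # bar
    m=(P[:,0]>.37)&(P[:,0]<.5)&(P[:,1]>.1)&(P[:,1]<.26)
    b=P[m&(P[:,2]>.045)&(P[:,2]<.07)]
    r=cv2.minAreaRect(b[:,:2].astype(np.float32)); print(' bar',len(b),b.mean(0),r); 
    x=b[:,:2]-b[:,:2].mean(0); w=np.linalg.svd(x,full_matrices=False)[2][0]; print(' dir',w,np.degrees(np.arctan2(w[1],w[0])), (x@w).min(),(x@w).max(), np.percentile(b[:,2],[5,95]))
    b=P[m&(P[:,2]>.006)&(P[:,2]<.02)]
    print(' plate',len(b),cv2.minAreaRect(b[:,:2].astype(np.float32)))
# lid plane from side
P,C=Q['side']
m=(P[:,0]>.4)&(P[:,0]<.58)&(P[:,1]>.3)&(P[:,1]<.55)&(P[:,2]>.07)&(P[:,2]<.2)
p=P[m];c=p.mean(0);nrm=np.linalg.svd(p-c)[2][2] if len(p)<4000 else np.linalg.eigh(np.cov(p.T))[1][:,0]
print('lid',len(p),c,nrm*np.sign(nrm[2]),'std',(p-c).dot(nrm).std(),p.min(0),p.max(0))
# networks pixel triangulation
names={'lid_edge':0,'lid_mid':0,'lid_hinge':0,'tray':0,'tray_grip':0,'ball_center':0,'oil':0}
for th in names:
    A=[];B=[]
    for n in D:
        r=pinpoint(n,th)
        if not r: continue
        R,t,ray=back(n,None,r[0]['position']); o=-R.T@t; v=R.T@ray; v/=np.linalg.norm(v); M=np.eye(3)-np.outer(v,v);A.append(M);B.append(M@o)
    if len(A)==2:
        X=np.linalg.solve(sum(A),sum(B)); print(th,X,[np.linalg.norm(a@X-b) for a,b in zip(A,B)])
o=observe(); from scipy.spatial.transform import Rotation as Ro
print(o['time'],Ro.from_quat(o['tool_rot']).as_matrix())
```

```text
scene case rect ((0.4731454849243164, 0.42240196466445923), (0.12073247879743576, 0.1432601511478424), 80.95592498779297) 3158
[[0.393 0.374]
 [0.534 0.352]
 [0.553 0.471]
 [0.412 0.493]]
 rim 598 [[0.398 0.373]
 [0.534 0.351]
 [0.553 0.47 ]
 [0.417 0.492]]
 bar 236 [0.439 0.179 0.059] ((0.44136667251586914, 0.1772671639919281), (0.08660397678613663, 0.015404928475618362), 34.37459182739258)
 dir [-0.822 -0.57 ] -145.24059620559314 -0.04391850946022656 0.04264270356201414 [0.05  0.063]
 plate 571 ((0.4420856237411499, 0.17722219228744507), (0.09183578193187714, 0.06491798907518387), 34.707496643066406)
side case rect ((0.4739144444465637, 0.4179845452308655), (0.12528561055660248, 0.1445917934179306), 80.48516845703125) 795
[[0.392 0.368]
 [0.535 0.344]
 [0.556 0.468]
 [0.413 0.492]]
 rim 117 [[0.397 0.37 ]
 [0.535 0.345]
 [0.557 0.466]
 [0.419 0.491]]
 bar 162 [0.44  0.17  0.057] ((0.4407510757446289, 0.17375081777572632), (0.08778177201747894, 0.01427612267434597), 36.09575653076172)
 dir [-0.831 -0.556] -146.1949287888451 -0.04664741994199621 0.0412800725450465 [0.05  0.062]
 plat
[... 284 characters left out ...]
44), np.float64(0.00433086695606604)]
lid_mid [0.421 0.083 0.205] [np.float64(0.03781333608837674), np.float64(0.03781333608837679)]
lid_hinge [0.541 0.416 0.055] [np.float64(0.0022295681239852933), np.float64(0.0022295681239854763)]
tray [0.444 0.183 0.001] [np.float64(0.003753260290013097), np.float64(0.0037532602900130505)]
tray_grip [0.446 0.181 0.055] [np.float64(0.0012963068886273144), np.float64(0.0012963068886274744)]
ball_center [0.446 0.186 0.019] [np.float64(0.005386010587731261), np.float64(0.005386010587731371)]
oil [0.398 0.053 0.057] [np.float64(0.024234109705992834), np.float64(0.024234109705992934)]
2.3 [[ 0.     0.959  0.284]
 [-0.     0.284 -0.959]
 [-1.     0.     0.   ]]
```

```bash
cat >> h.py <<'E'
from scipy.spatial.transform import Rotation as Ro
def goto(*pts):
    o=observe();R=Ro.from_quat(o['tool_rot']).as_matrix()
    z=R[:,2];print('t',round(o['time'],2),'pos',np.round(o['eef_pos'],4),'jawdeg',round(float(np.degrees(np.arctan2(z[1],z[0]))),1),'tilt',np.round(R[2],3),'F',np.round(o['contact_force'],1),'w',round(o['gripper_width'],4),'q',np.round(o['joint_pos'],2))
    for p in pts: print(p,'-> shift mm',np.round(R.T@(np.array(p)-o['eef_pos'])*1000,1))
E
python3 -m handwheel '[[0,[0,27,-39],-0.12],[0,[0,55,-78],-0.25],[0,[0,82,-116],-0.38],[0,[0,110,-155],-0.5],[0,[0,137,-194],-0.5]]'
python3 -c "
from h import *
goto((.33,-.15,.242),(.33,.05,.242))"
```

```text
time: 2.8
eef_pos: [0.2541, -0.3726, 0.2425]
tool_rot: [0.268, 0.654, -0.269, 0.654]
contact_force: [1.4, 0.7, 1.3]
gripper_width: 0.0125
t 2.8 pos [ 0.2541 -0.3726  0.2425] jawdeg -44.6 tilt [-1.    -0.     0.001] F [1.4 0.7 1.3] w 0.0125 q [ 1.01  0.16 -0.18  1.96  0.03  1.02  0.04]
(0.33, -0.15, 0.242) -> shift mm [   0.4  211.8 -102.3]
(0.33, 0.05, 0.242) -> shift mm [ 2.000e-01  3.541e+02 -2.428e+02]
```

```bash
python3 -m handwheel '[[0,[0,44,-20],-0.13],[0,[0,88,-41],-0.26],[0,[0,132,-61],-0.4],[0,[0,176,-82],-0.5],[0,[0,212,-102],-0.5]]'
python3 -c "
from h import *
goto((.33,.05,.242),(.44,.425,.2))"
```

```text
time: 3.3
eef_pos: [0.3316, -0.1499, 0.2427]
tool_rot: [0.098, 0.7, -0.098, 0.701]
contact_force: [1.5, -0.6, 0.1]
gripper_width: 0.0002
t 3.3 pos [ 0.3316 -0.1499  0.2427] jawdeg -15.9 tilt [-1.    -0.     0.001] F [ 1.5 -0.6  0.1] w 0.0002 q [ 0.74  0.03 -0.46  2.11  0.02  1.   -0.01]
(0.33, 0.05, 0.242) -> shift mm [  0.6 191.8 -56.5]
(0.44, 0.425, 0.2) -> shift mm [ 42.4 582.6 -53.8]
```

```bash
python3 -m handwheel '[[0,[0,40,-12],0],[0,[0,80,-24],0],[0,[0,120,-36],0],[0,[0,160,-47],0],[0,[0,192,-57],0]]'
python3 -m handwheel '[[0,[0,48,0],0],[0,[0,96,0],0],[0,[0,144,0],0],[0,[5,192,1],0],[0,[10,220,2],0]]'
python3 -c "
from h import *
goto((.44,.425,.2),(.455,.425,.16))"
```

```text
time: 3.8
eef_pos: [0.3297, 0.0502, 0.2427]
tool_rot: [0.099, 0.7, -0.099, 0.701]
contact_force: [1.2, -0.6, -0.0]
gripper_width: 0.0004
time: 4.3
eef_pos: [0.3938, 0.2626, 0.2324]
tool_rot: [0.1, 0.7, -0.098, 0.7]
contact_force: [0.6, -0.6, 1.2]
gripper_width: -0.0004
t 4.3 pos [0.3938 0.2626 0.2324] jawdeg -16.1 tilt [-1.     0.002 -0.   ] F [ 0.6 -0.6  1.2] w -0.0004 q [ 0.01  0.32 -0.89  1.89  0.29  1.06 -1.27]
(0.44, 0.425, 0.2) -> shift mm [ 32.8 168.8  -0.7]
(0.455, 0.425, 0.16) -> shift mm [ 72.8 172.8  13.7]
```

```bash
python3 -m handwheel '[[0,[10,45,4],0],[0,[20,90,8],0],[0,[30,135,12],0],[0,[33,173,14],0],[0,[33,173,14],0]]'
python3 -c "
from h import *
goto((.45,.425,.16),(.417,.431,.07))
im,d=save('wrist','w1');save('side','s2')
c=calibration('wrist');print(pinpoint('wrist','lid_edge'))"
```

```text
time: 4.8
eef_pos: [0.4547, 0.4256, 0.1981]
tool_rot: [0.1, 0.701, -0.098, 0.699]
contact_force: [0.2, 0.8, -0.1]
gripper_width: -0.0002
t 4.8 pos [0.4547 0.4256 0.1981] jawdeg -16.1 tilt [-1.     0.002 -0.003] F [ 0.2  0.8 -0.1] w -0.0002 q [-0.33  0.6  -0.79  1.59  0.45  1.15 -1.5 ]
(0.45, 0.425, 0.16) -> shift mm [38.1 -2.  -4.2]
(0.417, 0.431, 0.07) -> shift mm [128.2  -5.5 -37.4]
[{'position': [254.2, 215.1], 'p': 0.61}]
```

View pics/w1.png

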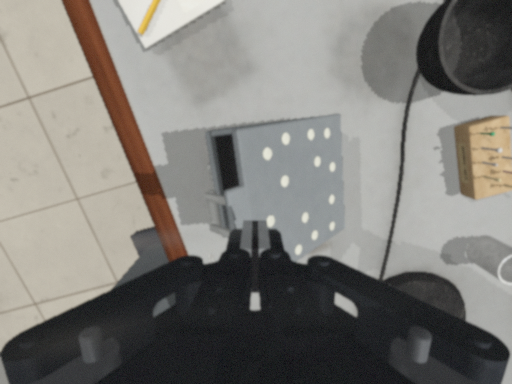

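View pics/s2.png

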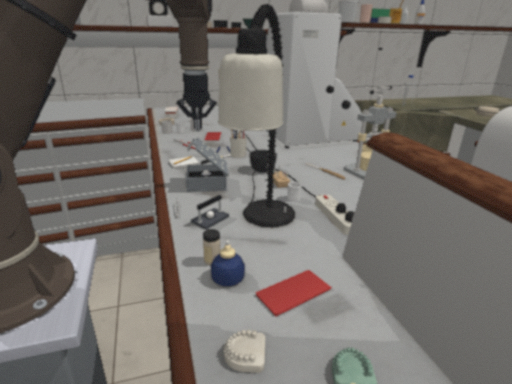

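```bash
python3 -m handwheel '[[0,[25,0,0],0],[0,[38,0,0],0],[0,[50,-1,-8],0],[0,[60,-2,-13],0],[0,[68,-2,-18],0]]' 40
python3 -c "
from h import *
goto()"
```

```text
time: 5.45
eef_pos: [0.4364, 0.4238, 0.1308]
tool_rot: [0.1, 0.7, -0.1, 0.7]
contact_force: [0.3, -0.4, 0.1]
gripper_width: 0.0001
t 5.45 pos [0.4364 0.4238 0.1308] jawdeg -16.2 tilt [-1. -0.  0.] F [ 0.3 -0.4  0.1] w 0.0001 q [-0.36  0.64 -0.76  1.7   0.51  1.01 -1.58]
```

```bash
python3 -m handwheel '[[0,[10,1,-5],0],[0,[20,2,-10],0],[0,[29,2,-14],0],[0,[36,2,-17],0],[0,[42,2,-18],0]]'
python3 -c "
from h import *
goto()
im,d=save('wrist','w2')"
```

```text
time: 5.95
eef_pos: [0.4199, 0.4312, 0.0886]
tool_rot: [0.099, 0.7, -0.1, 0.7]
contact_force: [0.3, -0.1, 0.1]
gripper_width: 0.0002
t 5.95 pos [0.4199 0.4312 0.0886] jawdeg -16.2 tilt [-1. -0. -0.] F [ 0.3 -0.1  0.1] w 0.0002 q [-0.4   0.68 -0.73  1.75  0.55  0.93 -1.65]
```

View pics/w2.png

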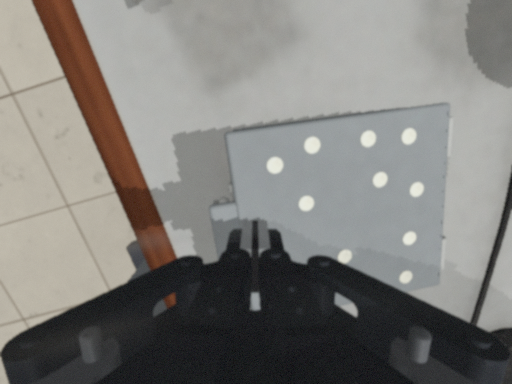

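```bash
python3 -m handwheel '[[0,[4,0,-1],0],[0,[8,0,-1],0],[0,[11,0,-2],0],[0,[11,0,-2],0]]'
python3 -m handwheel '[[0,[3,0,0],0],[0,[5,0,0],0],[0,[5,0,0],0]]'
python3 -m handwheel '[[0,[2,0,0],0],[0,[4,0,0],0],[0,[4,0,0],0]]'
```

```text
time: 6.4
eef_pos: [0.4189, 0.4322, 0.0788]
tool_rot: [0.1, 0.7, -0.099, 0.7]
contact_force: [0.7, -0.7, 7.5]
gripper_width: 0.0001
time: 6.7
eef_pos: [0.4186, 0.4312, 0.0729]
tool_rot: [0.1, 0.7, -0.1, 0.7]
contact_force: [0.2, -0.2, -0.3]
gripper_width: -0.0001
time: 7.0
eef_pos: [0.4186, 0.4315, 0.0696]
tool_rot: [0.1, 0.7, -0.1, 0.7]
contact_force: [-0.2, -0.5, 4.6]
gripper_width: -0.0001
```

```bash
python3 -m handwheel '[[0,[1,0,0],0],[0,[2,0,0],0],[0,[2,0,0],0]]'
python3 -m handwheel '[[0,[-30,0,0],0],[0,[-80,0,0],0],[30,[-120,-20,-15],-0.1],[100,[-120,-60,-20],-0.1],[100,[-120,-60,-20],-0.1]]'
python3 - <<'E'
from h import *
np.set_printoptions(precision=4,suppress=True)
goto()
for n in ['wrist','scene','side']:
    im,d=save(n,n+'3')
    cal=calibration(n); np.savez(n+'3.npz',im=im,d=d)
    P,C=cloud(n,im,d,cal)
    m=(P[:,0]>.37)&(P[:,0]<.58)&(P[:,1]>.32)&(P[:,1]<.52)&(P[:,2]>.045)&(P[:,2]<.075)
    p=P[m]
    if len(p)>50:
        A=np.c_[p[:,:2]-[.475,.42],np.ones(len(p))];co=np.linalg.lstsq(A,p[:,2],rcond=None)[0]
        r=cv2.minAreaRect(p[:,:2].astype(np.float32));print(n,len(p),'plane',co,r)
    for th in ['lid_mid','lid_hinge','tray_grip','tray']:
        r=pinpoint(n,th)
        if r: print(n,th,r[0]['p'],r[0]['position'],at_z(n,r[0]['position'],{'lid_mid':.0585,'lid_hinge':.05,'tray_grip':.062,'tray':0}[th],cal))
E
```

```text
time: 7.3
eef_pos: [0.4186, 0.4317, 0.069]
tool_rot: [0.1, 0.7, -0.1, 0.701]
contact_force: [-3.6, -7.1, 21.2]
gripper_width: 0.0
time: 7.8
eef_pos: [0.381, 0.3757, 0.1876]
tool_rot: [0.063, 0.704, -0.066, 0.705]
contact_force: [0.1, -0.6, 0.1]
gripper_width: 0.0431
t 7.8 pos [0.381  0.3757 0.1876] jawdeg -10.5 tilt [-1.    -0.004  0.002] F [ 0.1 -0.6  0.1] w 0.0431 q [-0.26  0.49 -0.86  1.81  0.43  1.04 -1.47]
wrist 19410 plane [-0.0003  0.0022  0.0573] ((0.47119903564453125, 0.42427483201026917), (0.1221509575843811, 0.15505309402942657), 81.07275390625)
wrist lid_mid 0.88 [340.8, 123.0] [0.4732 0.4222 0.0585]
wrist lid_hinge 0.89 [410.1, 119.3] [0.5424 0.4128 0.05  ]
scene 3087 plane [ 0.0129 -0.0087  0.0583] ((0.46812349557876587, 0.42243340611457825), (0.12337154150009155, 0.15442989766597748), 80.94151306152344)
scene lid_mid 0.87 [186.4, 265.8] [0.4796 0.4205 0.0585]
scene lid_hinge 0.56 [174.6, 251.0] [0.543  0.4091 0.05  ]
scene tray_grip 0.97 [277.2, 222.9] [0.4369 0.1863 0.062 ]
scene tray 0.94 [277.0, 235.5] [0.453  0.1683 0.    ]
side 720 plane [0.0026 0.0417 0.0572] ((0.46935704350471497, 0.41726139187812805), (0.12741787731647491, 0.15400418639183044), 82.68877410888672)
side lid_mid 0.8 [207.6, 165.2] [0.4849 0.4435 0.0585]
side lid_hinge 0.92 [225.0, 168.9] [0.5394 0.4166 0.05  ]
side tray_grip 0.68 [208.5, 199.8] [0.4409 0.174  0.062 ]
side tray 0.55 [214.7, 260.5] [ 0.4197 -0.0155 -0.    ]
```

View pics/wrist3.png

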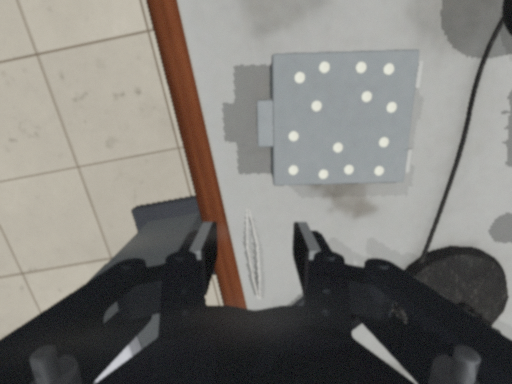

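View pics/scene3.png

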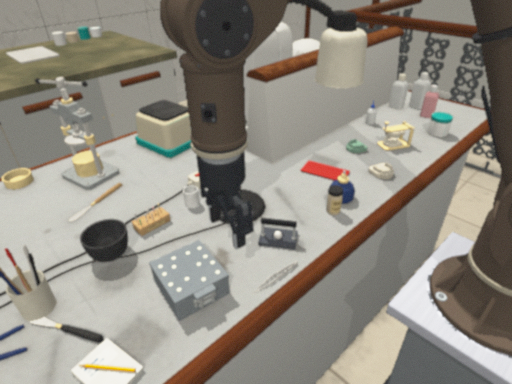

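```bash
python3 -c "
from h import *
goto((.393,.143,.2),(.442,.177,.2))"
```

```text
t 8.55 pos [0.3825 0.3797 0.1873] jawdeg -10.5 tilt [-1. -0. -0.] F [-0.1 -0.2 -0.4] w 0.0854 q [-0.26  0.49 -0.86  1.8   0.43  1.04 -1.47]
(0.393, 0.143, 0.2) -> shift mm [ -12.7 -230.8   53.4]
(0.442, 0.177, 0.2) -> shift mm [ -12.8 -188.5   95.4]
```

```bash
python3 -m handwheel '[[100,[-5,-45,10],0.14],[100,[-10,-90,20],0.28],[100,[-13,-135,31],0.42],[100,[-13,-180,42],0.56],[100,[-13,-225,53],0.7]]'
python3 -m handwheel '[[100,[0,-6,0],0.08],[100,[0,-6,0],0.08],[100,[0,-6,0],0.08]]'
python3 - <<'E'
from h import *
np.set_printoptions(precision=4,suppress=True)
goto((.442,.177,.2))
n='wrist';cal=calibration(n)
im,d=save(n,n+'4'); np.savez(n+'4.npz',im=im,d=d)
P,C=cloud(n,im,d,cal)
m=(P[:,0]>.37)&(P[:,0]<.52)&(P[:,1]>.1)&(P[:,1]<.26)
for lo,hi in [(.052,.07),(.006,.014)]:
    p=P[m&(P[:,2]>lo)&(P[:,2]<hi)]
    if len(p)>20:print(len(p),cv2.minAreaRect(p[:,:2].astype(np.float32)),np.median(p[:,2]))
for th,z in [('tray_grip',.055),('tray',0),('ball_center',.016)]:
    r=pinpoint(n,th)
    if r: print(th,r[0]['p'],r[0]['position'],at_z(n,r[0]['position'],z,cal))
E
```

```text
time: 9.05
eef_pos: [0.3936, 0.147, 0.2006]
tool_rot: [0.304, 0.638, -0.304, 0.639]
contact_force: [1.0, -0.9, -0.3]
gripper_width: 0.0855
time: 9.35
eef_pos: [0.3893, 0.1456, 0.2006]
tool_rot: [0.327, 0.627, -0.326, 0.627]
contact_force: [0.3, 0.4, -0.3]
gripper_width: 0.0855
t 9.35 pos [0.3893 0.1456 0.2006] jawdeg -55.0 tilt [-1.     0.001  0.   ] F [ 0.3  0.4 -0.3] w 0.0855 q [ 0.15  0.22 -0.73  2.06  0.18  0.92 -1.64]
(0.442, 0.177, 0.2) -> shift mm [ 0.7 61.2  4.6]
1095 ((0.44297322630882263, 0.17693482339382172), (0.08618278056383133, 0.011990996077656746), 34.99589920043945) 0.060671346388246235
2919 ((0.44274744391441345, 0.1768168807029724), (0.09114294499158859, 0.06016587093472481), 34.75826644897461) 0.00898895422959349
tray_grip 0.62 [257.9, 123.4] [0.4404 0.1777 0.055 ]
tray 0.65 [260.5, 121.5] [0.4436 0.1754 0.    ]
ball_center 0.56 [260.4, 120.3] [0.4446 0.1766 0.016 ]
```

View pics/wrist4.png

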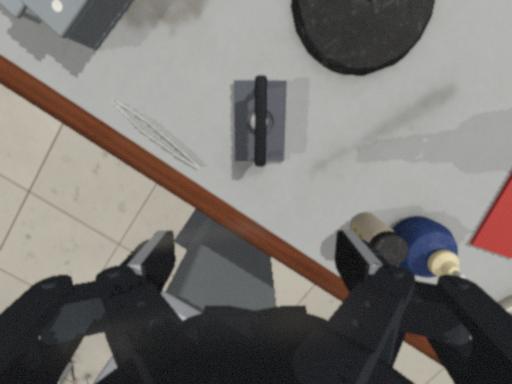

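```bash
python3 -m handwheel '[[100,[20,31,3],0],[100,[45,62,5],0],[100,[80,62,5],0],[100,[105,62,5],0],[100,[120,62,5],0]]'
python3 -m handwheel '[[100,[15,0,0],0],[100,[26,0,0],0],[100,[33,0,0],0],[100,[33,0,0],0]]'
python3 - <<'E'
from h import *
goto((.4428,.1769,.048))
save('side','s5');save('wrist','w5')
E
```

```text
time: 10.05
eef_pos: [0.4418, 0.1768, 0.078]
tool_rot: [0.326, 0.628, -0.327, 0.626]
contact_force: [0.6, 0.3, -0.3]
gripper_width: 0.0852
time: 10.45
eef_pos: [0.4424, 0.1763, 0.0466]
tool_rot: [0.327, 0.627, -0.328, 0.627]
contact_force: [0.3, -0.4, -0.1]
gripper_width: 0.0856
t 10.45 pos [0.4424 0.1763 0.0466] jawdeg -55.1 tilt [-1.    -0.001 -0.   ] F [ 0.3 -0.4 -0.1] w 0.0856 q [-0.06  0.54 -0.57  2.09  0.48  0.64 -1.93]
(0.4428, 0.1769, 0.048) -> shift mm [-1.4  0.6 -0.3]
```

View pics/w5.png

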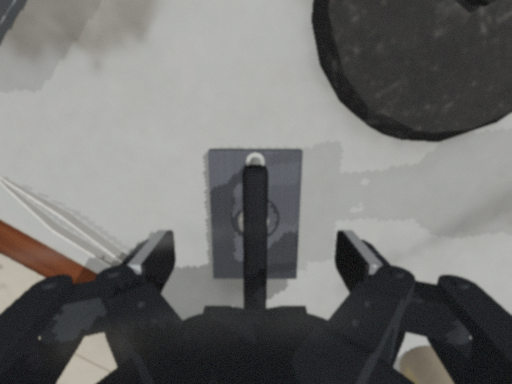

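```bash
python3 -m handwheel '[[60,[-1,0,0],0],[40,[-1,0,0],0],[22,[-1,0,0],0],[20,[-1,0,0],0],[20,[-1,0,0],0]]' 35
python3 -m handwheel '[[18,[0,0,0],0],[16,[0,0,0],0],[14,[0,0,0],0],[12,[0,0,0],0],[8,[0,0,0],0]]'
python3 -m handwheel '[[0,[0,0,0],0],[0,[0,0,0],0],[0,[0,0,0],0],[0,[0,0,0],0]]' 45
```

```text
time: 11.05
eef_pos: [0.4429, 0.1761, 0.0484]
tool_rot: [0.328, 0.627, -0.327, 0.627]
contact_force: [0.2, -0.3, -0.1]
gripper_width: 0.0172
time: 11.55
eef_pos: [0.4428, 0.1762, 0.0483]
tool_rot: [0.327, 0.627, -0.327, 0.627]
contact_force: [-1.2, -0.2, 2.5]
gripper_width: 0.0112
time: 11.95
eef_pos: [0.4428, 0.1762, 0.0484]
tool_rot: [0.327, 0.627, -0.327, 0.627]
contact_force: [-2.4, -0.3, 5.7]
gripper_width: 0.0115
```

```bash
python3 -m handwheel '[[0,[-2,0,0],0],[0,[-6,0,0],0],[0,[-12,0,0],0],[0,[-19,0,0],0],[0,[-26,0,0],0]]'
python3 -m handwheel '[[0,[-7,0,0],0],[0,[-14,0,0],0],[0,[-20,0,0],0],[0,[-24,0,0],0],[0,[-25,0,0],0]]'
python3 - <<'E'
from h import *
goto((.475,.4215,.207))
for n in ['side','scene','wrist']: save(n,n+'6')
im=np.hstack([cv2.resize(cv2.imread('pics/side6.png')[130:250,130:290],None,fx=2.4,fy=3),cv2.resize(cv2.imread('pics/scene6.png')[150:270,200:360],None,fx=2.4,fy=3)]);cv2.imwrite('pics/z6.png',im)
E
```

```text
time: 12.45
eef_pos: [0.4429, 0.1762, 0.075]
tool_rot: [0.328, 0.627, -0.327, 0.627]
contact_force: [0.0, 0.2, -2.0]
gripper_width: 0.0113
time: 12.95
eef_pos: [0.443, 0.1762, 0.0998]
tool_rot: [0.328, 0.626, -0.327, 0.627]
contact_force: [-0.5, -0.2, -2.6]
gripper_width: 0.0116
t 12.95 pos [0.443  0.1762 0.0998] jawdeg -55.2 tilt [-1.     0.001  0.   ] F [-0.5 -0.2 -2.6] w 0.0116 q [-0.    0.46 -0.64  2.05  0.4   0.75 -1.85]
(0.475, 0.4215, 0.207) -> shift mm [-107.1  166.3 -183.1]
```

View pics/z6.png

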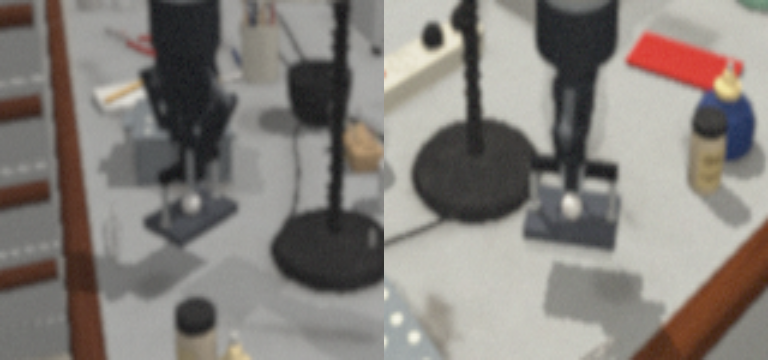

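View pics/wrist6.png

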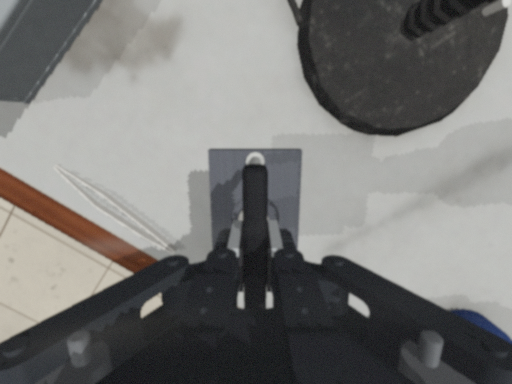

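```bash
python3 -m handwheel '[[0,[-4,0,0],0],[0,[-11,0,0],0],[0,[-21,0,0],0],[0,[-32,0,0],0],[0,[-43,0,0],0]]'
python3 -m handwheel '[[0,[-11,0,0],0],[0,[-22,0,0],0],[0,[-33,0,0],0],[0,[-43,0,0],0],[0,[-51,0,0],0]]'
python3 -m handwheel '[[0,[-6,3,-3],0],[0,[-10,8,-9],0],[0,[-12,15,-17],0],[0,[-13,24,-27],0],[0,[-13,34,-38],0]]'
python3 -c "
from h import *
goto((.475,.4215,.207))"
```

```text
time: 13.6
eef_pos: [0.4429, 0.1763, 0.1435]
tool_rot: [0.328, 0.627, -0.327, 0.627]
contact_force: [0.1, -0.7, -2.1]
gripper_width: 0.0109
time: 14.1
eef_pos: [0.4429, 0.1762, 0.1943]
tool_rot: [0.328, 0.627, -0.327, 0.627]
contact_force: [-0.3, 0.2, -2.2]
gripper_width: 0.011
time: 14.6
eef_pos: [0.449, 0.2282, 0.2062]
tool_rot: [0.327, 0.627, -0.327, 0.627]
contact_force: [-0.0, 1.2, -2.2]
gripper_width: 0.011
t 14.6 pos [0.449  0.2282 0.2062] jawdeg -55.2 tilt [-1. -0. -0.] F [-0.   1.2 -2.2] w 0.011 q [-0.02  0.37 -0.71  1.87  0.28  1.01 -1.82]
(0.475, 0.4215, 0.207) -> shift mm [  -0.8  131.7 -143.8]
```

```bash
python3 -m handwheel '[[0,[0,11,-12],0],[0,[0,22,-24],0],[0,[0,34,-37],0],[0,[0,45,-49],0],[0,[0,56,-61],0]]'
python3 -m handwheel '[[0,[0,11,-12],0],[0,[0,22,-24],0],[0,[0,32,-35],0],[0,[0,41,-45],0],[0,[0,48,-53],0]]'
python3 - <<'E'
from h import *
goto((.475,.4215,.207))
E
```

```text
time: 15.1
eef_pos: [0.4597, 0.3108, 0.2058]
tool_rot: [0.327, 0.627, -0.327, 0.627]
contact_force: [0.2, -0.2, -2.1]
gripper_width: 0.0112
time: 15.6
eef_pos: [0.4692, 0.3811, 0.2061]
tool_rot: [0.327, 0.627, -0.327, 0.627]
contact_force: [0.7, 0.4, -3.1]
gripper_width: 0.011
t 15.6 pos [0.4692 0.3811 0.2061] jawdeg -55.2 tilt [-1. -0. -0.] F [ 0.7  0.4 -3.1] w 0.011 q [-0.31  0.53 -0.68  1.63  0.36  1.12 -2.05]
(0.475, 0.4215, 0.207) -> shift mm [ -0.9  27.8 -29.8]
```

```bash
python3 -m handwheel '[[0,[0,7,-7],0],[0,[0,13,-14],0],[0,[0,18,-20],0],[0,[0,22,-24],0],[0,[0,25,-27],0]]'
python3 -m handwheel '[[0,[0,2,-2],0],[0,[0,3,-3],0],[0,[0,3,-3],0],[0,[0,3,-3],0],[0,[0,3,-3],0]]'
python3 - <<'E'
from h import *
np.set_printoptions(precision=4,suppress=True)
goto((.475,.4215,.207))
for n in ['side','scene','wrist']:
    cal=calibration(n);im,d=save(n,n+'7'); P,C=cloud(n,im,d,cal)
    r=pinpoint(n,'tray_grip'); print(n,r and (r[0]['p'],at_z(n,r[0]['position'],.2135,cal)))
    r=pinpoint(n,'lid_mid'); print(n,r and (r[0]['p'],at_z(n,r[0]['position'],.0585,cal)))
    r=pinpoint(n,'ball_center'); print(n,r and (r[0]['p'],at_z(n,r[0]['position'],.1745,cal)))
    m=(P[:,0]>.37)&(P[:,0]<.58)&(P[:,1]>.32)&(P[:,1]<.52)
    p=P[m&(P[:,2]>.04)&(P[:,2]<.08)]
    if len(p)>50:
        A=np.c_[p[:,:2]-[.475,.42],np.ones(len(p))];print('lid',len(p),np.linalg.lstsq(A,p[:,2],rcond=None)[0],cv2.minAreaRect(p[:,:2].astype(np.float32)))
    p=P[m&(P[:,2]>.152)&(P[:,2]<.176)]
    if len(p)>50: print('plate',len(p),p[:,2].min(),np.median(p[:,2]),cv2.minAreaRect(p[:,:2].astype(np.float32)))
im=np.hstack([cv2.resize(cv2.imread('pics/side7.png')[90:210,130:290],None,fx=2.4,fy=3),cv2.resize(cv2.imread('pics/scene7.png')[160:320,120:280],None,fx=2.4,fy=2.25)]);cv2.imwrite('pics/z7.png',im)
E
```

```text
time: 16.1
eef_pos: [0.4745, 0.4165, 0.2063]
tool_rot: [0.327, 0.627, -0.328, 0.627]
contact_force: [-0.4, 0.1, -2.5]
gripper_width: 0.0112
time: 16.6
eef_pos: [0.4753, 0.4201, 0.2063]
tool_rot: [0.328, 0.627, -0.328, 0.627]
contact_force: [0.6, 0.3, -2.3]
gripper_width: 0.0111
t 16.6 pos [0.4753 0.4201 0.2063] jawdeg -55.2 tilt [-1. -0.  0.] F [ 0.6  0.3 -2.3] w 0.0111 q [-0.38  0.57 -0.67  1.55  0.38  1.15 -2.09]
(0.475, 0.4215, 0.207) -> shift mm [-0.7  0.6 -1.3]
side (0.64, array([0.4745, 0.4323, 0.2135]))
side (0.82, array([0.4834, 0.4448, 0.0585]))
side (0.46, array([0.4885, 0.4197, 0.1745]))
lid 785 [0.0112 0.0682 0.0567] ((0.4686562716960907, 0.41904133558273315), (0.12729021906852722, 0.153558149933815), 81.9438247680664)
plate 245 0.1574448310278262 0.1669997130627798 ((0.4735935628414154, 0.41742944717407227), (0.09408064186573029, 0.06463895738124847), 34.50116729736328)
scene (0.97, array([0.4697, 0.4221, 0.2135]))
scene (0.85, array([0.4751, 0.4216, 0.0585]))
scene (0.58, array([0.477 , 0.4183, 0.1745]))
lid 3143 [ 0.0214 -0.0161  0.0581] ((0.4683823585510254, 0.42270082235336304), (0.12236443907022476, 0.15382082760334015), 80.9183578491211)
plate 1056 0.15706928253797678 0.16773454580662117 ((0.47450652718544006, 0.42137229442596436), (0.0935809537768364, 0.06397537142038345), 34.34141159057617)
wrist (0.57, array([0.476 , 0.4215, 0.2135]))
wrist []
wrist (0.54, array([0.4753, 0.4191, 0.1745]))
lid 6078 [-0.0037  0.0027  0.0572] ((0.4702919125556946, 0.42243844270706177), (0.1220427080988884, 0.15407145023345947), 81.11154174804688)
plate 5644 0.15829646068584377 0.1667873479640481 ((0.48435384035110474, 0.4269203543663025), (0.07045609503984451, 0.060195259749889374), 34.601829528808594)
```

View pics/z7.png

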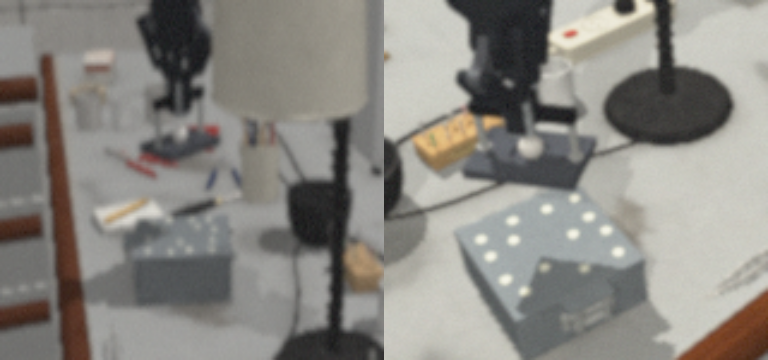

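View pics/wrist7.png

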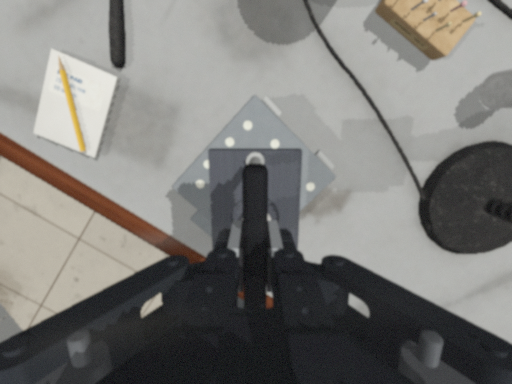

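```bash
python3 -m handwheel '[[0,[0,0,0],0],[0,[0,0,0],0],[0,[0,0,0],0]]'
python3 -c "
from h import *
goto((.475,.4215,.207)); print(sign_off())"
```

```text
time: 17.5
eef_pos: [0.4752, 0.4204, 0.2063]
tool_rot: [0.327, 0.627, -0.327, 0.627]
contact_force: [-0.2, -0.7, -2.7]
gripper_width: 0.0113
t 17.5 pos [0.4752 0.4204 0.2063] jawdeg -55.2 tilt [-1. -0.  0.] F [-0.2 -0.7 -2.7] w 0.0113 q [-0.38  0.57 -0.67  1.55  0.38  1.15 -2.09]
(0.475, 0.4215, 0.207) -> shift mm [-0.7  0.5 -1. ]
the job is handed in; nothing more can be done
None
```

I pressed the lid shut with the closed fingertips. The force rose to about 7.5 N at the catch and dropped as it snapped past. I then lifted the tray by its handle, carried it level over the case, and handed the job in at about 17.5 s while still holding it there. `sign_off()` gives no verdict, so what follows is from my own last checks.

- **Lid:** the wrist camera shows it flat to within about 0.005 rad, with its top at 57–58 mm, so it is shut. The scene and side depth fits gave slopes of up to 0.07 rad. They cover far fewer points and the views are oblique, so I trusted the wrist camera.
- **Tray position:** its underside is about 0.10 m above the lid. Its middle is within about 2–5 mm of the lid's middle by the scene and wrist views. The side camera's estimates of the lid and tray points differed from those by up to 25 mm, and I disregarded them.
- **Tray and ball:** the tool is vertical and the arm still. The jaws are 11 mm apart on the bar (nominally 12 mm) and carry about 2.5 N. The ball showed inside its pocket in the scene and side pictures.
- **Bystanders:** nothing I moved came near the block, oil jar or wax. I saw no change in the pictures, but did not measure their positions again at the end.

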